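# Take the filter panel out of a used air cleaner

## Task

Check in the used air cleaner: swing the red tab right aside (about a quarter turn, either way) and leave it there, then ease the blue filter panel out of its frame (drawn a little towards the tab it comes free of the black lip, and it has a grip to lift it by) and lay it flat, grip up, near the middle of the steel tray. Set the panel down, do not drop it, do not force it out past the tab, and leave the tools and things lying close by where they are.

Things in the scene. Friction and masses are not known exactly. Their poses are not given: they have to be found in the camera images.
- cleaner: Used air cleaner on its back: fixed white box 220 x 170 x 100 mm (x, y, z), left or right of the robot, yawed up to 30 degrees. Origin: centre of underside. Opening in its top: x -70 to 72, y -57.5 to 57.5 mm; the panel lies in it on ledges 84 mm up. Swing tab at the -x side. At the +x edge a fixed black lip (underside 100, top 104 mm up) reaches 6 mm over the opening.
- tab (a joint): Red swing tab on a vertical pivot (blade 12 mm wide, tip 44 mm from pivot, 101 to 106 mm above the cleaner's origin, upright nub near the tip). 0: points along cleaner's +x, over the panel. Positive: counter-clockwise from above. Starts within 0.3 of 0, turns either way to stops at 1.7 and -1.7, clears the opening from 1.3 rad. Stays where left: friction 0.05 N m, about 1.5 N at the nub.
- tab_nub (a point): Centre of the top of the tab's nub: upright red pin, 12 mm diameter, 34 mm from the pivot axis, standing from 106 to 128 mm above the cleaner's origin. Push it sideways to turn the tab.
- tab_pivot (a point): Pivot axis of the tab at the blade's top face: cleaner's (-88, 0, 106) mm.
- panel: Loose blue filter panel 130 x 110 x 14 mm, about 0.22 kg, pleated field on top (x -48 to 50, y -45 to 45, top 22 mm up), grip blade across its middle. Origin: centre of underside; axes as the cleaner's. Starts at cleaner's (6, 0, 84) mm with 5 mm of its +x edge under the lip; 11 mm free on the tab side. Tab aside and drawn 7 to 11 mm to -x, it lifts straight up; undrawn it catches and tilts.
- panel_grip (a point): Centre of the top edge of the grip blade, 58 mm above the panel's origin. The blade is 12 mm thick (panel's x), 60 mm long (panel's y) and stands 36 mm above the pleated field.
- tray: Fixed shallow steel tray, 208 x 178 x 25 mm outside (x, y, z), walls 4 mm and floor 4 mm thick, open above. Origin: centre of its underside. Stands beside the cleaner, on the other side of the robot's centre line.
- tray_floor (a point): Centre of the top of the tray's floor, 4 mm above the table.
- driver: Bystander: screwdriver with a green handle, 160 mm, lying between cleaner and tray.
- screwpot: Bystander: amber glass screw jar with steel cap, 44 mm diameter, 50 mm tall, near the robot.
- mug: Bystander: blue mug, 80 mm diameter, 90 mm tall, at the far side.
- tape: Bystander: yellow tape roll, 90 mm diameter, 24 mm tall, at the left.
- meter: Bystander: black hand-held meter, 150 x 80 x 35 mm, lying at the right.
Things that resemble listed ones, but are neither listed nor needed, are in the scene too. Leave any orange or purple look-alike of the panel alone.

How it is judged:
By the outcome, as a careful person would: the job done as asked, in the order asked, and still so for the second after the job is handed in, with the robot touching nothing.
It also fails if it takes over 58 s, if anything falls off the work surface, if the arm or the gripper's body presses on something with over 40 N, if the wrist force passes 120 N, or if a joint passes its speed limit or range.

## Robot

A 6-joint arm with a two-finger parallel gripper is mounted at the origin on the work surface. World frame = base frame: x ahead of the robot, y to its left, z up, the work surface at z = 0. Lengths are in m, angles in rad, forces in N, time in s.
With the tool pointing down it reaches from about 0.35 to 0.775 m from the base axis. Payload 7.3 kg.
Tool frame: the origin (TCP) lies at the centre of the arm's flange, where the gripper is bolted on; the fingertips stand 178 mm ahead of it and the grasp point (between the pads) lies 159 mm ahead of it; x points along the fingers, y is the direction in which the jaws open and shut, and the axes are right-handed (so a half turn about x gives the same grasp; the last joint's range is limited). The gripper opens to 92 mm and grips with 3 to 60 N. Pads are 19 mm wide; open, the fingers measure 130 mm over their backs; the gripper's body (75 mm by 190 mm) begins 47 mm behind the grasp point.
Start: joints at [1.031, 0.342, 1.524, -0, 1.275, -0.146], TCP at [0.201, 0.485, 0.405] pointing down, gripper open.
Joint ranges: [-2.53, 2.53], [-0.77, 2.02], [0.04, 2.7], [-1, 4.14], [0.28, 2.66], [-3.11, 3.11]. Speed limits (rad/s): [2.57, 2.57, 3.14, 3.14, 3.14, 3.14].

## Interface

Orientations are given as [roll, pitch, yaw] about the fixed x, y, z axes, in that order (R = Rz(yaw) Ry(pitch) Rx(roll)).
In Python, from cell import readout, cams, workorder gives the robot as it stands.
- The arm moves only by the shell command python3 -m inch 'ROWS' [FORCE]. ROWS is text: rows parted by semicolons, each of 5 numbers parted by spaces: the shift along the world's x, y, z in mm, then the turn about the world's z in rad, then the opening, from 0 (shut) to 1 (fully open). A call has 1 to 8 rows; each row shifts and turns the commanded pose from where the row before left it; what a row does not reach is not made up. A row lasts 1/12 s, in which the tool goes at most 41.7 mm and 7.16 degrees, less where a joint would pass 70% of its speed; a pose out of reach is approached as far as the arm can. A call is refused whole if a number of a shift passes 41.7 or a number of a turn 0.125, either way. A call with a gripper value outside its range is refused whole. The fingers move at their own pace and stop on an object; FORCE is the grip in N (left out, the last holds). Time passes only in rows, so rows that do not move let the fingers close. It gives the time, the measured TCP pose, the force and the opening at its end, in the units of the state.
- readout.observe(): the state, without advancing time (a new reading comes with each control period).
- cams.read_camera(name): name is "scene" or "side" or "wrist"; returns a dict with "color" (400x640x3 uint8, red, green, blue), "fx", "fy", "cx", "cy" (pixels), "world_to_cam" (4x4, takes a point from world to camera coordinates); the wrist camera has in their place "T_tool_cam" (4x4, takes a point from camera to tool coordinates, whose origin is the TCP and whose axes are the tool frame's). Camera axes: x right, y down, z forward; pixel columns grow to the right and rows downward; lengths in m; the calibration is good to about 2 mm. The wrist camera is an equidistant fisheye: a pixel r from the principal point sees the ray r / f radians off the axis. A picture is of the moment at which its call begins: read the wrist's pose just before it. There is no depth.
- workorder.hand_in(): hands the job in, once; it reports no verdict.
The state is a dict: "time": time; "qpos": joint angles; "qvel": joint speeds; "joint_efforts": joint torques, N m; "tool_pos": TCP position; "tool_rot": TCP orientation; "contact_force": force on the tool from outside, world axes, zero at the start; "torque": the same for the moment, N m; "opening": finger opening in m.
Only numpy, scipy, OpenCV 4.12 (cv2) and the standard library are available. Lean on these libraries where they do the work, as an engineer would, in place of code of your own. Each camera call takes 0.05 s, during which the arm holds its last target.

## Working session

There is one attempt and no reset: what is moved stays moved. The work goes in short steps, Python scripts to look and compute and a shell command to move; the robot and the scene stay as the last step left them, time stands still between calls to the robot, and variables do not carry over. Pictures are saved under pics/ and viewed, and the job is handed in when it is done.

```bash
ls; mkdir -p pics
python3 - <<'E'
from cell import readout, cams, workorder
import cv2
s=readout.observe(); print(s)
for n in ["scene","side","wrist"]:
    c=cams.read_camera(n); cv2.imwrite(f"pics/a_{n}.png",c["color"][:,:,::-1]); print(n,[c[k] for k in c if k!="color"])
E
```

```text
pics
{'time': 0.0, 'qpos': array([ 1.03100260e+00,  3.42689202e-01,  1.52498453e+00, -2.94834888e-05,
        1.27542186e+00, -1.45974060e-01]), 'qvel': array([-0.00055916, -0.0011336 , -0.00150544, -0.00114588,  0.00114458,
       -0.00059374]), 'joint_efforts': array([ 6.90835941e-05, -4.31248283e+01, -2.44219923e+01,  7.16757146e-02,
        5.59485052e-02, -1.42291224e-04]), 'tool_pos': array([0.20135229, 0.48470593, 0.40407351]), 'tool_rot': array([-1.69801347,  1.56929313, -2.09182454]), 'contact_force': array([ 0.10050308,  0.35816706, -0.10911927]), 'torque': array([0.00263914, 0.00259388, 0.03552766]), 'opening': 0.09192906654921021}
scene [368.85657379107334, 368.85657379107334, 319.85220575131723, 198.27388866187889, array([[ 0.20149247,  0.97935355,  0.01635263, -0.04595291],
       [ 0.60275845, -0.11081758, -0.79019094, -0.26622991],
       [-0.77206414,  0.16907421, -0.61264253,  1.64787566],
       [ 0.        ,  0.        ,  0.        ,  1.        ]])]
side [367.20698090060955, 367.20698090060955, 327.8699859846087, 198.33183049905995, array([[ 0.90794718, -0.41907047, -0.00344453, -0.55659576],
       [-0.20307844, -0.43276504, -0.87833568,  0.17247136],
       [ 0.36659388,  0.79818191, -0.47803197,  1.27651178],
       [ 0.        ,  0.        ,  0.        ,  1.        ]])]
wrist [309.70691628693146, 309.70691628693146, 323.0713885003315, 202.48877267996454, array([[-5.38851995e-04, -3.00064338e-01,  9.53918814e-01,
         2.16458467e-02],
       [ 9.99998933e-01, -1.45719432e-03,  1.06507357e-04,
         4.60773745e-04],
       [ 1.35808602e-03,  9.53917853e-01,  3.00064803e-01,
        -8.00988900e-02],
       [ 0.00000000e+00,  0.00000000e+00,  0.00000000e+00,
         1.00000000e+00]])]
```

View pics/a_scene.png

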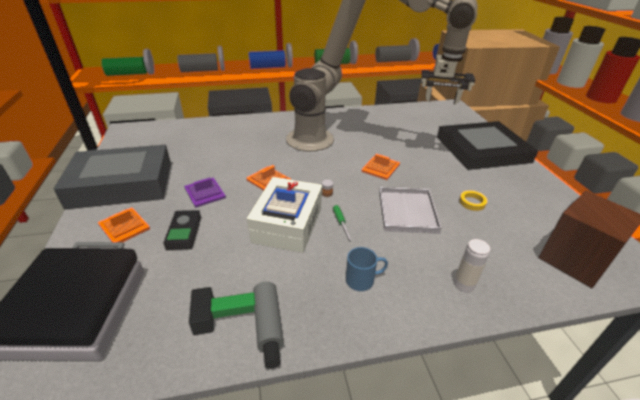

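View pics/a_side.png

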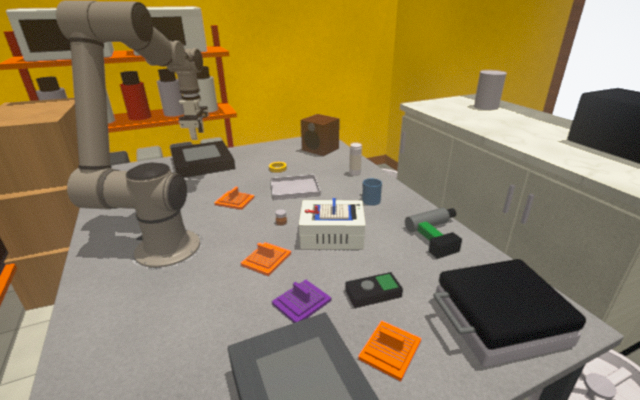

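View pics/a_wrist.png

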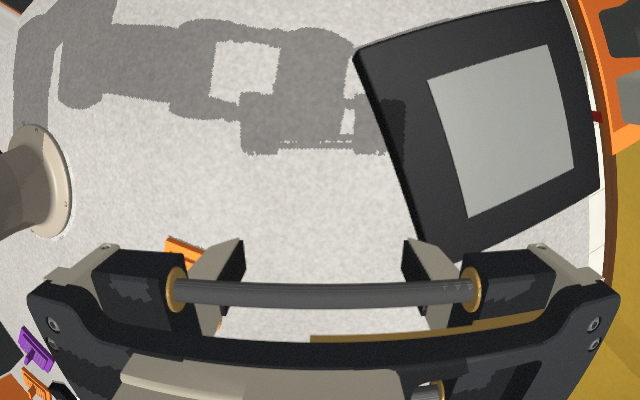

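The cleaner, with red tab and blue panel, is at scene (287,212) and side (332,225). The tray is at scene (408,209) and the driver at (342,220). I'll zoom in for measuring.

Run:
```python
import cv2
a=cv2.imread("pics/a_scene.png"); b=cv2.imread("pics/a_side.png")
cv2.imwrite("pics/z1.png",cv2.resize(a[165:265,240:360],None,fx=6,fy=6,interpolation=cv2.INTER_CUBIC)[:600])
cv2.imwrite("pics/z2.png",cv2.resize(b[165:265,260:390],None,fx=6,fy=6,interpolation=cv2.INTER_CUBIC)[:600])
```

```text
(no output)
```

View pics/z1.png

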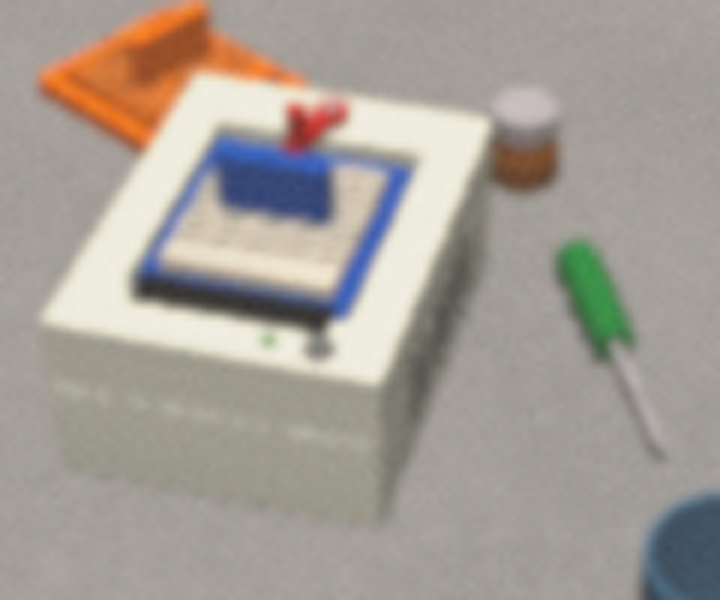

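View pics/z2.png

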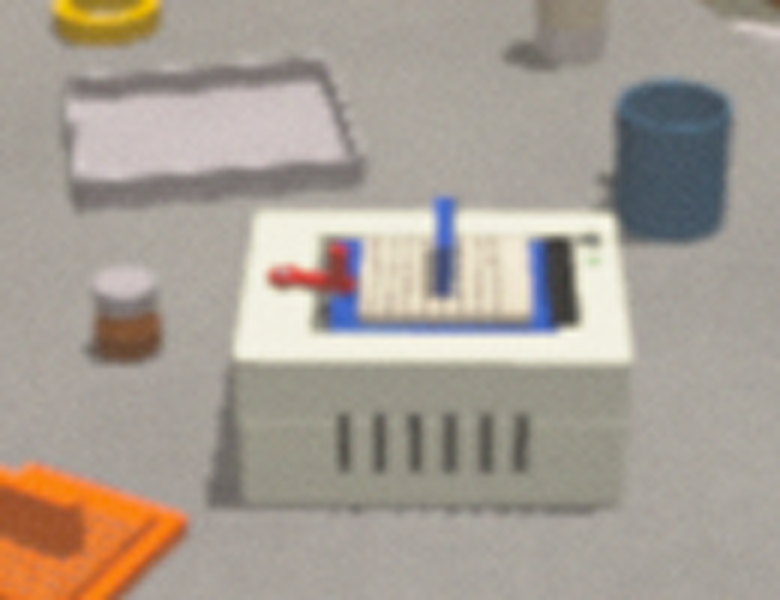

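```bash
cat > h.py <<'E'
import numpy as np, cv2
from cell import readout, cams, workorder
from scipy.spatial.transform import Rotation as Ro
def ray(c,u,v):
    d=np.array([(u-c["cx"])/c["fx"],(v-c["cy"])/c["fy"],1.])
    M=c["world_to_cam"]; R=M[:3,:3]; t=M[:3,3]
    return -R.T@t, R.T@d
def plane(c,u,v,z):
    o,d=ray(c,u,v); return o+d*(z-o[2])/d[2]
def tri(rs):
    A=0;b=0
    for o,d in rs:
        d=d/np.linalg.norm(d);P=np.eye(3)-np.outer(d,d);A=A+P;b=b+P@o
    return np.linalg.solve(A,b)
def wray(c,s,u,v):
    x,y=u-c["cx"],v-c["cy"];r=np.hypot(x,y);th=r/c["fx"]
    d=np.array([np.sin(th)*x/r,np.sin(th)*y/r,np.cos(th)]);T=c["T_tool_cam"]
    R=Ro.from_euler('xyz',s["tool_rot"]).as_matrix()
    return s["tool_pos"]+R@T[:3,3], R@(T[:3,:3]@d)
def wplane(c,s,u,v,z):
    o,d=wray(c,s,u,v); return o+d*(z-o[2])/d[2]
def wproj(c,s,p):
    R=Ro.from_euler('xyz',s["tool_rot"]).as_matrix();T=c["T_tool_cam"]
    q=T[:3,:3].T@(R.T@(np.array(p)-s["tool_pos"])-T[:3,3])
    r=np.hypot(q[0],q[1]);th=np.arctan2(r,q[2]);return c["cx"]+c["fx"]*th*q[0]/r,c["cy"]+c["fx"]*th*q[1]/r
E
python3 - <<'E'
from h import *
np.set_printoptions(precision=4,suppress=True)
sc=cams.read_camera("scene");sd=cams.read_camera("side")
z=lambda p,o:((p[0]+.5)/6-.5+o[0],(p[1]+.5)/6-.5+o[1])
# order: near(-x)right... corner list: A(-x,-y) B(-x,+y) C(+x,+y) D(+x,-y)
S=[z(p,(240,165)) for p in [(195,75),(493,120),(378,383),(42,320)]]
D=[z(p,(260,165)) for p in [(235,362),(252,212),(612,212),(633,362)]]
L=np.array([[-110,-85],[-110,85],[110,85],[110,-85]])/1000
for nm,c,P in [("scene",sc,S),("side",sd,D)]:
    W=np.array([plane(c,u,v,.1)[:2] for u,v in P]);print(nm,W.tolist())
    m=W.mean(0);X=W-m;yaw=np.arctan2((L[:,0]*X[:,1]-L[:,1]*X[:,0]).sum(),(L*X).sum());print(m,yaw, np.linalg.norm(W[0]-W[3]),np.linalg.norm(W[0]-W[1]))
T=[tri([ray(sc,*a),ray(sd,*b)]) for a,b in zip(S,D)];print(np.array(T))
# nub top, grip top mid
print("grip ends",[tri([ray(sc,*z(a,(240,165))),ray(sd,*z(b,(260,165)))]) for a,b in [((272,153),(446,200))]])
# tray top
g=cv2.cvtColor(sc["color"],cv2.COLOR_RGB2BGR)
cv2.imwrite("pics/z3.png",cv2.resize(g[175:245,365:450],None,fx=7,fy=7,interpolation=cv2.INTER_CUBIC))
E
```

```text
scene [[0.41822624107150785, -0.20335530784731526], [0.48983299387540336, -0.04922162656614443], [0.6860441912451386, -0.14524736142322955], [0.6122584721895018, -0.29647638235255247]]
[ 0.5516 -0.1736] -0.44870931415860155 0.2152209126215121 0.1699550492112657
side [[0.4135477706710124, -0.20237619917084693], [0.48442737063180896, -0.04541031820661012], [0.6869624701500133, -0.140435577827132], [0.612823809836401, -0.2956539849115968]]
[ 0.5494 -0.171 ] -0.4369785314794658 0.2200265554385259 0.17222719145791557
[[ 0.4144 -0.2024  0.0986]
 [ 0.4851 -0.0471  0.0987]
 [ 0.6858 -0.1444  0.1011]
 [ 0.6125 -0.2964  0.1004]]
grip ends [array([ 0.5597, -0.174 ,  0.1503])]
```

View pics/z3.png

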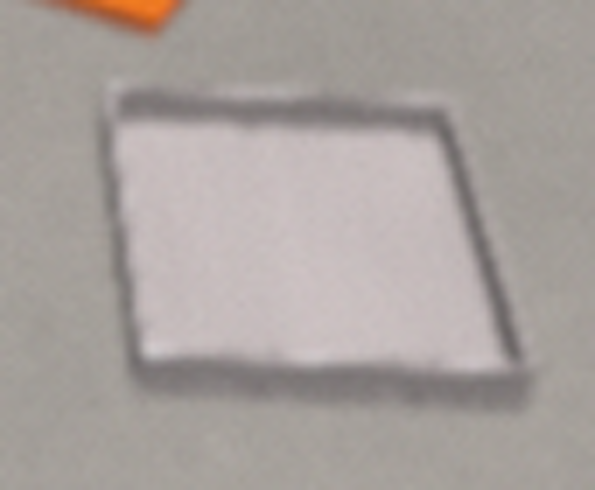

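Run:
```python
from h import *
np.set_printoptions(precision=4,suppress=True)
sc=cams.read_camera("scene");sd=cams.read_camera("side")
z=lambda p,o,k=6:((p[0]+.5)/k-.5+o[0],(p[1]+.5)/k-.5+o[1])
W=np.array([plane(sc,*z(p,(365,175),7),.025)[:2] for p in [(106,86),(450,100),(530,374),(133,360)]])
print("tray",W.tolist(),W.mean(0));L=np.array([[-104,-89],[-104,89],[104,89],[104,-89]])/1000
X=W-W.mean(0);print("yaw",np.arctan2((L[:,0]*X[:,1]-L[:,1]*X[:,0]).sum(),(L*X).sum()),np.linalg.norm(W-np.roll(W,1,0),axis=1))
print("nub scene",plane(sc,*z((297,108),(240,165)),.128),"side",plane(sd,*z((340,246),(260,165)),.128))
c,s=np.cos(-.443),np.sin(-.443)
f=lambda x,y:np.array([.5505+c*x-s*y,-.1725+s*x+c*y])
print("pivot exp",f(-.088,0),"nub exp",f(-.054,0))
st=readout.observe();R=Ro.from_euler('xyz',st["tool_rot"]).as_matrix();print(R,np.arctan2(R[1,1],R[0,1]))
```

```text
tray [[0.43877359857858966, 0.17554757044550706], [0.4820800793806699, 0.3452512242469589], [0.6824028118260032, 0.291145277419291], [0.6407336789792224, 0.11893554689583469]] [0.561  0.2327]
yaw -0.25809591340373883 [0.2097 0.1751 0.2075 0.1772]
nub scene [ 0.499  -0.1565  0.128 ] side [ 0.4983 -0.1533  0.128 ]
pivot exp [ 0.471  -0.1348] nub exp [ 0.5017 -0.1494]
[[-0.0001  0.3837  0.9235]
 [-0.0003  0.9235 -0.3837]
 [-1.     -0.0003 -0.    ]] 1.1770103717634468
```

```bash
python3 -m inch '18 -36 0 -0.1 0;18 -36 0 -0.1 0;18 -36 0 -0.1 0;18 -36 0 -0.1 0;18 -36 0 -0.1 0;18 -36 0 -0.1 0;18 -36 0 -0.1 0;18 -36 0 -0.1 0' 20; python3 -m inch '18 -36 0 -0.1 0;18 -36 0 -0.1 0;18 -36 0 -0.1 0;18 -36 0 -0.1 0;18 -36 0 -0.1 0;18 -36 0 -0.1 0;18 -36 0 -0.1 0;18 -36 0 -0.1 0'; python3 -m inch '15.6 -26 0 -0.02 0;0 0 0 0 0;0 0 0 0 0;0 0 0 0 0'
python3 - <<'E'
from h import *
s=readout.observe();R=Ro.from_euler('xyz',s["tool_rot"]).as_matrix();print(s["tool_pos"],np.arctan2(R[1,1],R[0,1]),s["qpos"])
for n in ["wrist","scene"]:
    c=cams.read_camera(n);cv2.imwrite(f"pics/b_{n}.png",c["color"][:,:,::-1])
E
```

```text
time: 1.02
tool_pos: [0.3457, 0.195, 0.405]
tool_rot: [1.519, 1.57, 0.32]
contact_force: [1.0, 0.9, -0.4]
opening: 0.043
time: 1.68
tool_pos: [0.4898, -0.0933, 0.4048]
tool_rot: [1.878, 1.57, -0.121]
contact_force: [1.4, -0.1, 0.3]
opening: 0.0006
time: 2.02
tool_pos: [0.5047, -0.1167, 0.4044]
tool_rot: [-1.787, 1.57, 2.483]
contact_force: [-0.4, 0.2, -1.3]
opening: 0.0004
[ 0.50465948 -0.11674393  0.40443751] -0.4427432308638806 [-3.75461897e-01  3.29720560e-01  1.54311574e+00  3.62028713e-04
  1.26994337e+00  6.71740071e-02]
```

View pics/b_wrist.png

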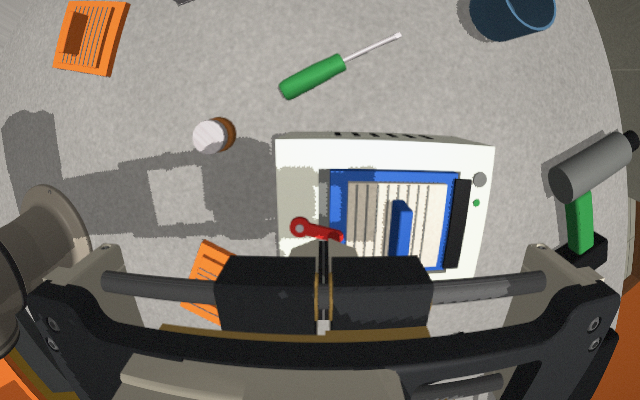

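The wrist view shows the tab pivot at (300,227), the tab's tip at (342,237), the grip top from about (390,258) to (403,203), and box corners at (275,138) and (494,147). I'll check these against the estimate.

Run:
```python
from h import *
np.set_printoptions(precision=4,suppress=True)
c=cams.read_camera("wrist");s=readout.observe();g=cv2.cvtColor(c["color"],cv2.COLOR_RGB2BGR)
print("pivot",wplane(c,s,300,227,.108),"tip",wplane(c,s,342,238,.106))
print("corn",wplane(c,s,275,138,.1),wplane(c,s,494,147,.1))
cc,ss=np.cos(-.443),np.sin(-.443)
f=lambda x,y,z:np.array([.5505+cc*x-ss*y,-.1725+ss*x+cc*y,z])
for p in [(-.11,.085,.1),(.11,.085,.1),(-.088,0,.106),(.006,.03,.142),(.006,-.03,.142),(-.07,.0575,.1)]:print(p,f(*p),wproj(c,s,f(*p)))
cv2.imwrite("pics/b2.png",cv2.resize(g[130:290,250:510],None,fx=3,fy=3,interpolation=cv2.INTER_CUBIC))
```

```text
pivot [ 0.4733 -0.1332  0.108 ] tip [ 0.5048 -0.1619  0.106 ]
corn [ 0.4895 -0.0476  0.1   ] [ 0.6855 -0.1437  0.1   ]
(-0.11, 0.085, 0.1) [ 0.4876 -0.0486  0.1   ] (np.float64(273.6162704469607), np.float64(139.85858824570988))
(0.11, 0.085, 0.1) [ 0.6863 -0.1429  0.1   ] (np.float64(494.3792647671734), np.float64(145.9524331206087))
(-0.088, 0, 0.106) [ 0.471  -0.1348  0.106 ] (np.float64(298.71814343104774), np.float64(228.53700601342436))
(0.006, 0.03, 0.142) [ 0.5688 -0.148   0.142 ] (np.float64(406.4137306434903), np.float64(211.2819787398858))
(0.006, -0.03, 0.142) [ 0.5431 -0.2022  0.142 ] (np.float64(399.8238103050983), np.float64(273.0033280016735))
(-0.07, 0.0575, 0.1) [ 0.5119 -0.0905  0.1   ] (np.float64(317.1006387932853), np.float64(168.7332406885896))
```

View pics/b2.png

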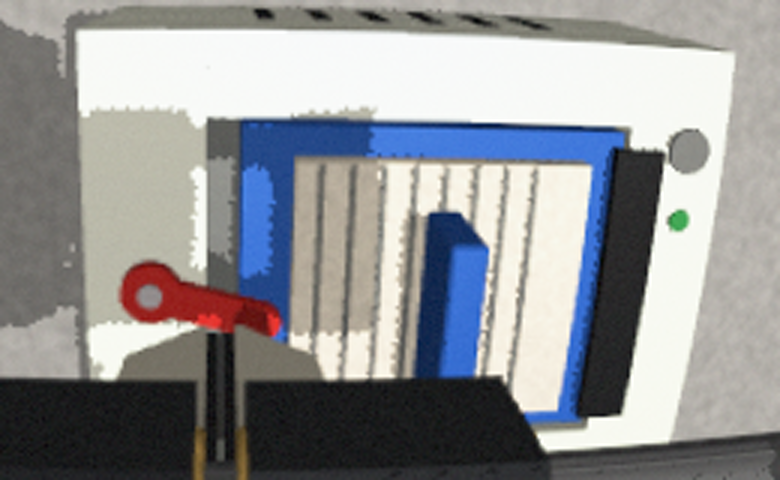

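```bash
python3 -m inch '0 0 -37 0 0;0 0 -37 0 0;0 0 -37 0 0;0 0 0 0 0;0 0 0 0 0'
python3 - <<'E'
from h import *
s=readout.observe();print(s["tool_pos"],s["contact_force"])
for n in ["scene","side"]:
    c=cams.read_camera(n);g=c["color"][:,:,::-1];o=g[130:265,220:380] if n=="scene" else g[130:265,260:420];cv2.imwrite(f"pics/c_{n}.png",cv2.resize(o,None,fx=4,fy=4,interpolation=cv2.INTER_CUBIC))
E
```

```text
time: 2.58
tool_pos: [0.5047, -0.1163, 0.2933]
tool_rot: [-1.511, 1.567, 2.76]
contact_force: [-0.1, -0.5, 0.4]
opening: 0.0006
[ 0.5046557  -0.11629243  0.29331659] [-0.1272087  -0.46669471  0.3919394 ]
```

View pics/c_scene.png

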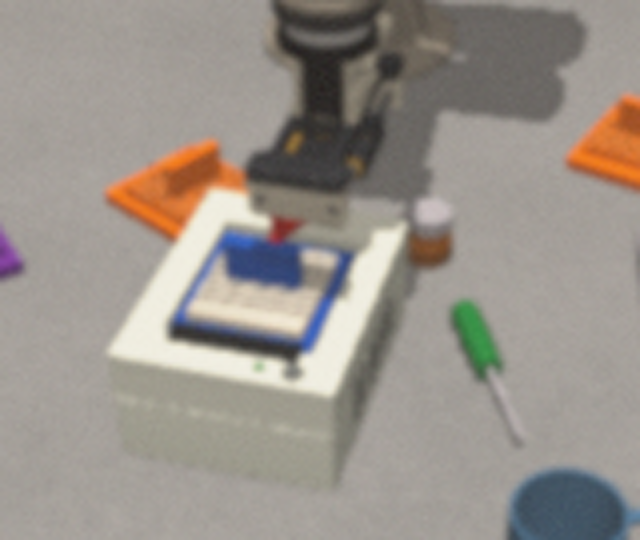

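View pics/c_side.png

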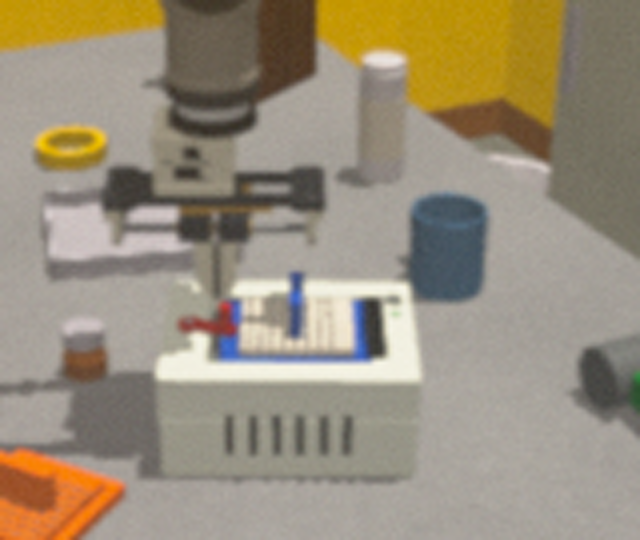

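```bash
python3 -m inch '3.6 -1.7 0 0 0;-2.1 -4.5 0 0 0;-2.1 -4.5 0 0 0;-2.1 -4.5 0 0 0;-2.1 -4.5 0 0 0;-2.1 -4.5 0 0 0'; python3 -m inch '-2.1 -4.5 0 0 0;-2.1 -4.5 0 0 0;-2.1 -4.5 0 0 0;-0.9 -1.8 0 0 0;0 0 0 0 0'
python3 - <<'E'
from h import *
s=readout.observe();d=s["tool_pos"][:2]-[.5505,-.1725];c,n=np.cos(-.443),np.sin(-.443);print("cleaner xy",c*d[0]+n*d[1],-n*d[0]+c*d[1])
for k in ["side","scene"]:
    c=cams.read_camera(k);g=c["color"][:,:,::-1];o=g[130:265,220:380] if k=="scene" else g[130:265,260:420];cv2.imwrite(f"pics/d_{k}.png",cv2.resize(o,None,fx=4,fy=4,interpolation=cv2.INTER_CUBIC))
E
```

```text
time: 3.18
tool_pos: [0.4978, -0.1419, 0.294]
tool_rot: [2.548, 1.571, 0.534]
contact_force: [-0.4, 3.0, 1.5]
opening: 0.0008
time: 3.6
tool_pos: [0.4894, -0.1551, 0.293]
tool_rot: [-1.981, 1.562, 2.288]
contact_force: [-5.3, 12.2, 4.8]
opening: 0.0004
cleaner xy -0.06265678537890544 -0.010510947704502713
```

View pics/d_side.png

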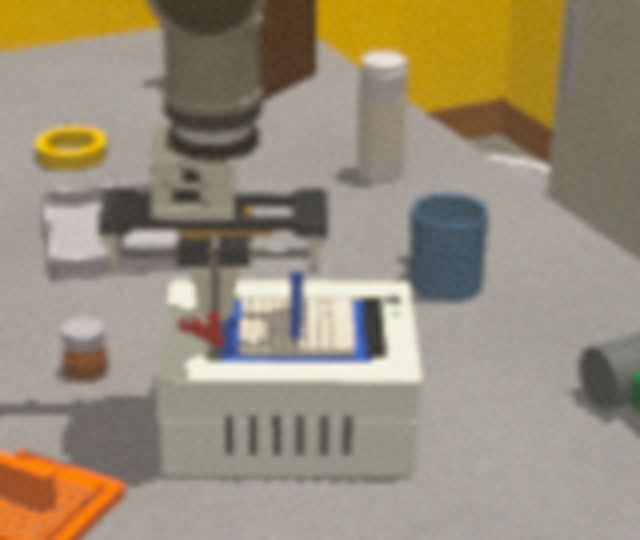

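```bash
python3 -m inch '2.6 5.4 0 0 0;11.3 -5.4 0 0 0;11.3 -5.4 0 0 0;-3 -6 0 0 0;-3.5 -7.5 0 0 0;-3.5 -7.5 0 0 0;0 0 0 0 0'
python3 - <<'E'
from h import *
s=readout.observe();d=s["tool_pos"][:2]-[.5505,-.1725];c,n=np.cos(-.443),np.sin(-.443);print("cleaner xy",c*d[0]+n*d[1],-n*d[0]+c*d[1])
for k in ["side"]:
    c=cams.read_camera(k);g=c["color"][:,:,::-1];o=g[130:265,220:380] if k=="scene" else g[130:265,260:420];cv2.imwrite(f"pics/e_{k}.png",cv2.resize(o,None,fx=4,fy=4,interpolation=cv2.INTER_CUBIC))
E
```

```text
time: 4.28
tool_pos: [0.5049, -0.1846, 0.2936]
tool_rot: [-0.661, 1.57, -2.676]
contact_force: [0.6, -0.4, 0.3]
opening: 0.0004
cleaner xy -0.035986585008315954 -0.030426306880118346
```

View pics/e_side.png

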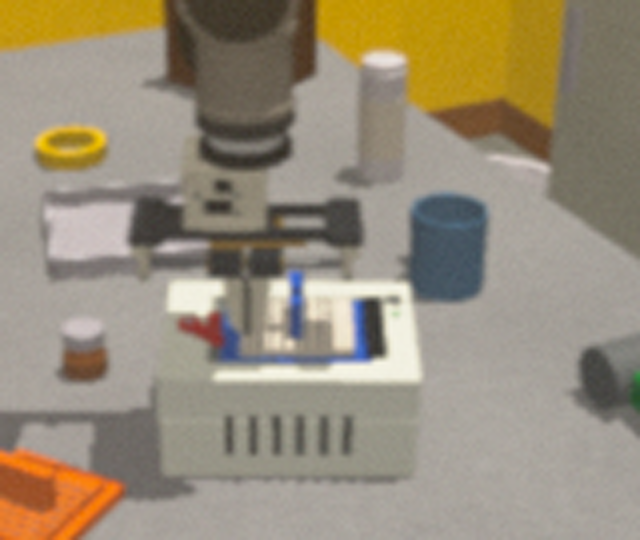

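```bash
python3 -m inch '-4.5 2.1 0 0 0;-4.5 2.1 0 0 0;-4.5 2.1 0 0 0;-4.5 2.1 0 0 0;-4.5 2.1 0 0 0;-4.5 2.1 0 0 0;-3.6 1.7 0 0 0;0 0 0 0 0'
python3 - <<'E'
from h import *
s=readout.observe();d=s["tool_pos"][:2]-[.5505,-.1725];c,n=np.cos(-.443),np.sin(-.443);print("cleaner xy",c*d[0]+n*d[1],-n*d[0]+c*d[1])
for k in ["side","wrist"]:
    c=cams.read_camera(k);g=c["color"][:,:,::-1];o=g if k=="wrist" else g[130:265,260:420];cv2.imwrite(f"pics/f_{k}.png",cv2.resize(o,None,fx=4,fy=4,interpolation=cv2.INTER_CUBIC) if k=="side" else o)
E
```

```text
time: 5.0
tool_pos: [0.4751, -0.1687, 0.2947]
tool_rot: [1.173, 1.568, -0.84]
contact_force: [0.6, -3.1, 5.1]
opening: 0.0004
cleaner xy -0.06974149351298758 -0.028908488176310913
```

View pics/f_side.png

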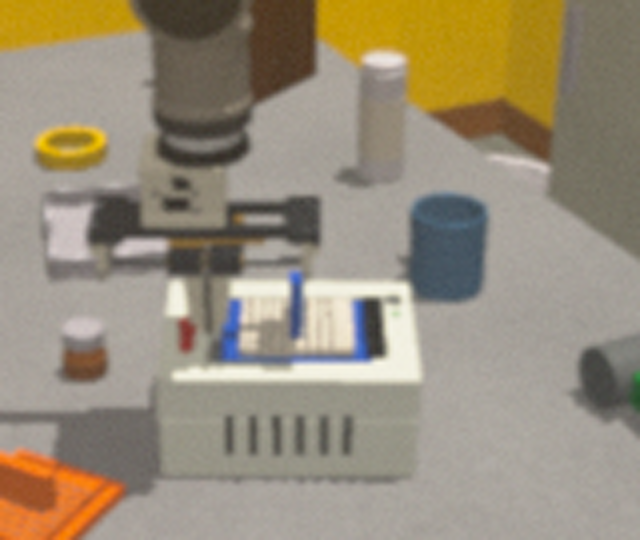

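View pics/f_wrist.png

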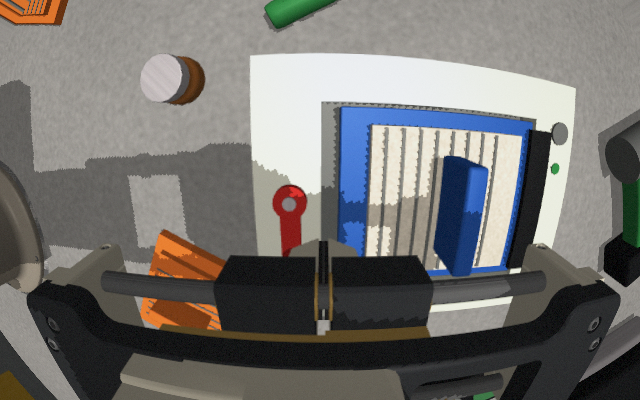

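```bash
python3 -m inch '2.7 -1.3 0 0 0;0 0 28 0 0;0 0 28 0 0;0 0 29 0 0;26 -1.7 0 0 1;26 -1.7 0 0 1;26 -1.7 0 0 1;0 0 0 0 1'; python3 -m inch '0 0 0 0 1;0 0 0 0 1;0 0 0 0 1'
python3 - <<'E'
from h import *
np.set_printoptions(precision=4,suppress=True)
s=readout.observe();R=Ro.from_euler('xyz',s["tool_rot"]).as_matrix();print(s["tool_pos"],np.arctan2(R[1,1],R[0,1]),R[:,0],s["opening"])
c=cams.read_camera("wrist");g=c["color"][:,:,::-1].copy();cv2.imwrite(f"pics/g.png",g)
cc,ss=np.cos(-.443),np.sin(-.443)
f=lambda x,y,z:np.array([.5505+cc*x-ss*y,-.1725+ss*x+cc*y,z])
for p in [(0,.03,.142),(.012,.03,.142),(-.088,0,.106),(-.11,.085,.1),(.11,.085,.1)]:print(p,wproj(c,s,f(*p)))
E
```

```text
time: 5.77
tool_pos: [0.5592, -0.1748, 0.3774]
tool_rot: [-3.072, 1.569, 1.199]
contact_force: [-0.6, 0.2, -0.4]
opening: 0.0231
time: 6.02
tool_pos: [0.5555, -0.1749, 0.3782]
tool_rot: [-1.646, 1.569, 2.623]
contact_force: [0.0, 0.2, -0.3]
opening: 0.0428
[ 0.5555 -0.1749  0.3782] -0.4430450207372482 [-0.0017  0.001  -1.    ] 0.04275394643564716
(0, 0.03, 0.142) (np.float64(314.09852680554616), np.float64(182.02483326766986))
(0.012, 0.03, 0.142) (np.float64(330.9369903822575), np.float64(182.00876673094672))
(-0.088, 0, 0.106) (np.float64(216.8071405831434), np.float64(206.22994240753872))
(-0.11, 0.085, 0.1) (np.float64(189.21192446742666), np.float64(110.98338437404217))
(0.11, 0.085, 0.1) (np.float64(443.9380133144902), np.float64(109.49659384332837))
```

View pics/g.png

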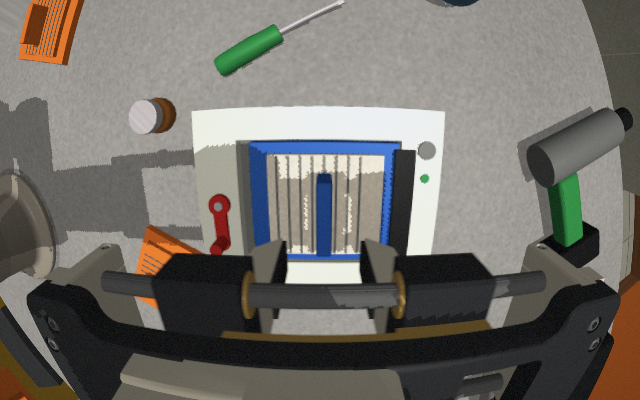

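```bash
python3 -m inch '0 0 -29 0 0.5;0 0 -29 0 0.5;0 0 -20 0 0.5;0 0 -10 0 0.5;0 0 0 0 0.5;0 0 0 0 0.5'
python3 -m inch '0 0 0 0 0;0 0 0 0 0;0 0 0 0 0;0 0 0 0 0;0 0 0 0 0;0 0 0 0 0' 25
python3 - <<'E'
from h import *
s=readout.observe();print(s["tool_pos"],s["contact_force"],s["opening"])
for k in ["side","wrist"]:
    c=cams.read_camera(k);g=c["color"][:,:,::-1];o=g if k=="wrist" else g[130:265,260:420];cv2.imwrite(f"pics/i_{k}.png",cv2.resize(o,None,fx=4,fy=4,interpolation=cv2.INTER_CUBIC) if k=="side" else o)
E
```

```text
time: 6.57
tool_pos: [0.5562, -0.1753, 0.2914]
tool_rot: [1.67, 1.57, -0.344]
contact_force: [-0.3, -0.6, 1.2]
opening: 0.0458
time: 7.07
tool_pos: [0.5562, -0.1751, 0.2911]
tool_rot: [1.162, 1.571, -0.852]
contact_force: [-1.2, 0.2, 1.9]
opening: 0.0118
[ 0.55615655 -0.17513913  0.29106157] [-1.19071855  0.15792138  1.87347703] 0.011831231567668486
```

View pics/i_side.png

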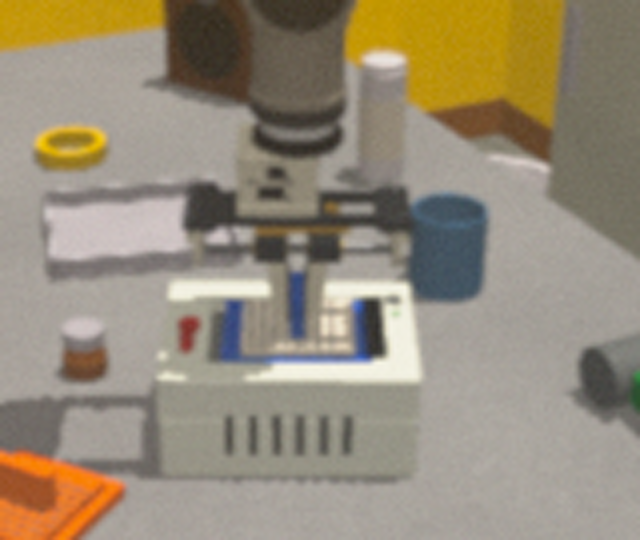

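View pics/i_wrist.png

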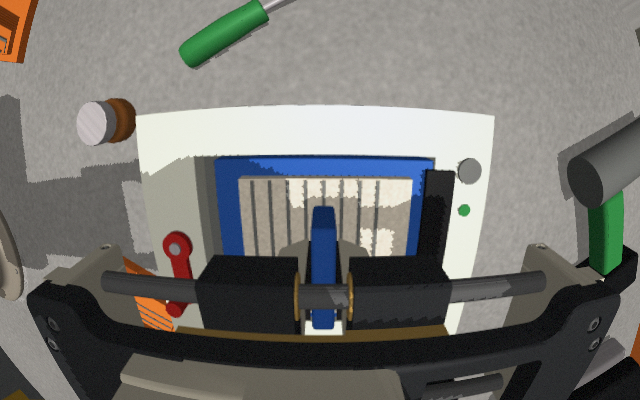

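```bash
python3 -m inch '-2 1 0 0 0;-2 1 0 0 0;-2 0.9 0 0 0;-2.1 1 0 0 0;0 0 0 0 0;0 0 0 0 0' 30
python3 - <<'E'
from h import *
s=readout.observe();print(s["tool_pos"],s["contact_force"],s["opening"])
for k in ["wrist"]:
    c=cams.read_camera(k);cv2.imwrite(f"pics/j_{k}.png",c["color"][:,:,::-1])
E
```

```text
time: 7.67
tool_pos: [0.548, -0.1712, 0.2911]
tool_rot: [1.377, 1.571, -0.637]
contact_force: [0.3, -1.6, 5.6]
opening: 0.0117
[ 0.54800846 -0.1712267   0.29105362] [ 0.27491833 -1.61159663  5.59837508] 0.011693523969206619
```

View pics/j_wrist.png

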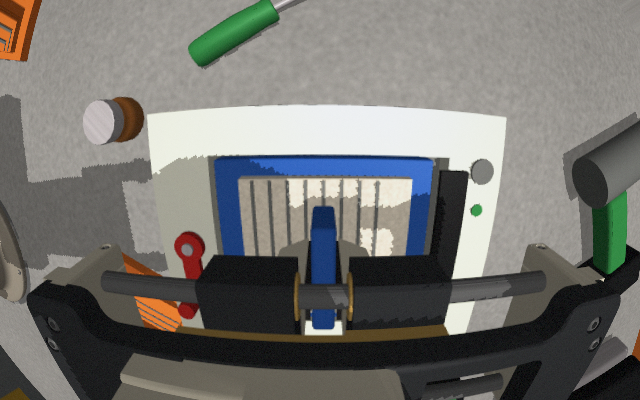

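The panel moved with the grip: its right edge at x=434 now shows a gap before the lip at x=439. Next is a slow lift.

```bash
python3 -m inch '0 0 4 0 0;0 0 4 0 0;0 0 5 0 0;0 0 6 0 0;0 0 8 0 0;0 0 0 0 0'
python3 - <<'E'
from h import *
s=readout.observe();print(s["tool_pos"],s["contact_force"],s["torque"],s["opening"])
for k in ["wrist","side"]:
    c=cams.read_camera(k);cv2.imwrite(f"pics/k_{k}.png",c["color"][:,:,::-1])
E
```

```text
time: 8.22
tool_pos: [0.5485, -0.1714, 0.3197]
tool_rot: [1.572, 1.568, -0.442]
contact_force: [0.0, 0.8, -1.0]
opening: 0.0119
[ 0.54849312 -0.17140412  0.31965054] [ 0.02420268  0.80248794 -0.95286554] [-0.05895972  0.06318862 -0.00428813] 0.011922772341627759
```

View pics/k_wrist.png

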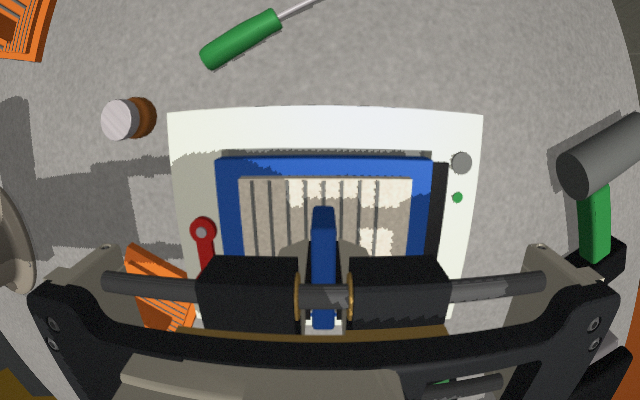

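View pics/k_side.png

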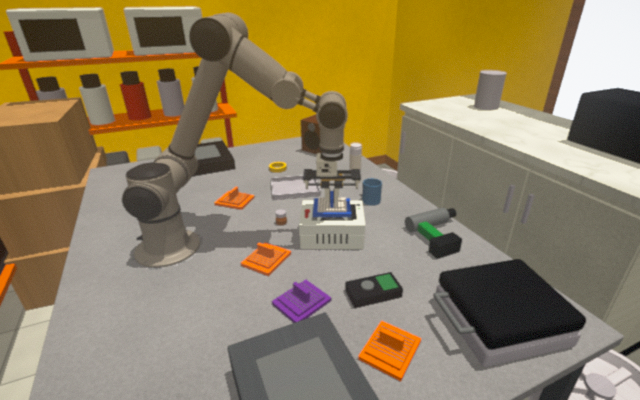

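```bash
python3 -m inch '0 0 15 0 0;0 0 15 0 0;0 0 15 0 0;1 10 0 0.01 0;1 20 0 0.015 0;1 29 0 0.015 0;1 30 0 0.015 0;1 30 0 0.015 0'; python3 -m inch '1 30 0 0.015 0;1 30 0 0.015 0;1 30 0 0.015 0;1 30 0 0.015 0;1 30 0 0.015 0;1 30 0 0.015 0;1 30 0 0.015 0;0 30 0 0.01 0'; python3 -m inch '0 25 0 0 0;0 15 0 0 0;0 5 0 0 0;0 0 0 0 0;0 0 0 0 0'
python3 - <<'E'
from h import *
np.set_printoptions(precision=4,suppress=True)
s=readout.observe();R=Ro.from_euler('xyz',s["tool_rot"]).as_matrix();print(s["tool_pos"],np.arctan2(R[1,1],R[0,1]),s["contact_force"],s["opening"])
cc,ss=np.cos(-.258),np.sin(-.258)
for k in ["wrist","scene"]:
    c=cams.read_camera(k);cv2.imwrite(f"pics/l_{k}.png",c["color"][:,:,::-1])
    if k=="wrist":
        for x,y in [(-.104,.089),(.104,.089),(-.104,-.089),(.104,-.089)]:print(x,y,wproj(c,s,[.561+cc*x-ss*y,.2327+ss*x+cc*y,.025]))
E
```

```text
time: 8.98
tool_pos: [0.5527, -0.0506, 0.3615]
tool_rot: [-1.617, 1.569, 2.723]
contact_force: [0.4, 0.8, -1.1]
opening: 0.0117
time: 9.65
tool_pos: [0.5595, 0.1899, 0.3615]
tool_rot: [-1.205, 1.569, -3.033]
contact_force: [0.4, -0.3, -1.5]
opening: 0.0117
time: 10.07
tool_pos: [0.5601, 0.2321, 0.3622]
tool_rot: [-0.41, 1.57, -2.239]
contact_force: [-0.1, -0.6, -1.1]
opening: 0.0116
[0.5601 0.2321 0.3622] -0.25801877731099343 [-0.0637 -0.6387 -1.1157] 0.01158208598659195
-0.104 0.089 (np.float64(222.1594683695126), np.float64(103.71821563178152))
0.104 0.089 (np.float64(422.87332754288286), np.float64(103.36538308736107))
-0.104 -0.089 (np.float64(234.7938496528628), np.float64(259.441467397719))
0.104 -0.089 (np.float64(410.76918955294775), np.float64(259.28935695599307))
```

View pics/l_wrist.png

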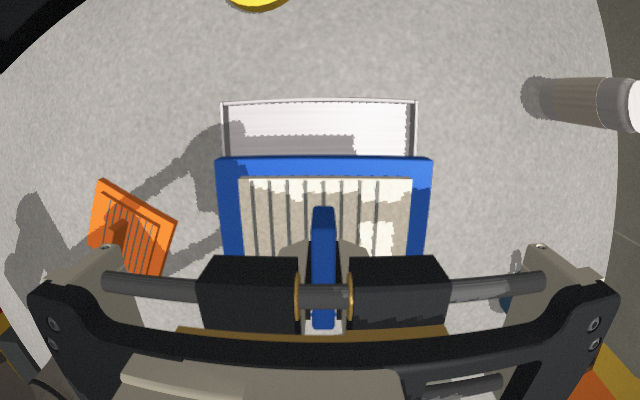

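View pics/l_scene.png

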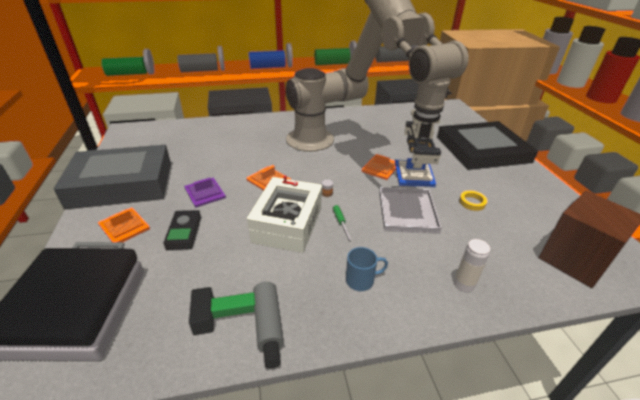

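```bash
python3 -m inch '-1 1 -20 0 0;-1 1 -30 0 0;0 0 -30 0 0;0 0 -25 0 0;0 0 -17 0 0;0 0 -12 0 0;0 0 -8 0 0;0 0 0 0 0'; python3 -m inch '0 0 -2 0 0;0 0 -2 0 0;0 0 -1.5 0 0;0 0 0 0 0;0 0 0 0 0'
python3 - <<'E'
from h import *
s=readout.observe();print(s["tool_pos"],s["contact_force"],s["torque"],s["opening"])
for k in ["side"]:
    c=cams.read_camera(k);cv2.imwrite(f"pics/m_{k}.png",cv2.resize(c["color"][110:230,220:380,::-1],None,fx=5,fy=5))
E
```

```text
time: 10.83
tool_pos: [0.5581, 0.2339, 0.2195]
tool_rot: [-0.968, 1.569, -2.798]
contact_force: [-0.6, -0.4, -2.6]
opening: 0.012
time: 11.25
tool_pos: [0.5582, 0.2348, 0.2158]
tool_rot: [2.021, 1.57, 0.193]
contact_force: [0.9, 1.0, -1.7]
opening: 0.0121
[0.55820295 0.23482261 0.21577666] [ 0.87316918  1.04583424 -1.69993851] [-0.10843131  0.05700543 -0.00159722] 0.012093177462436202
```

View pics/m_side.png

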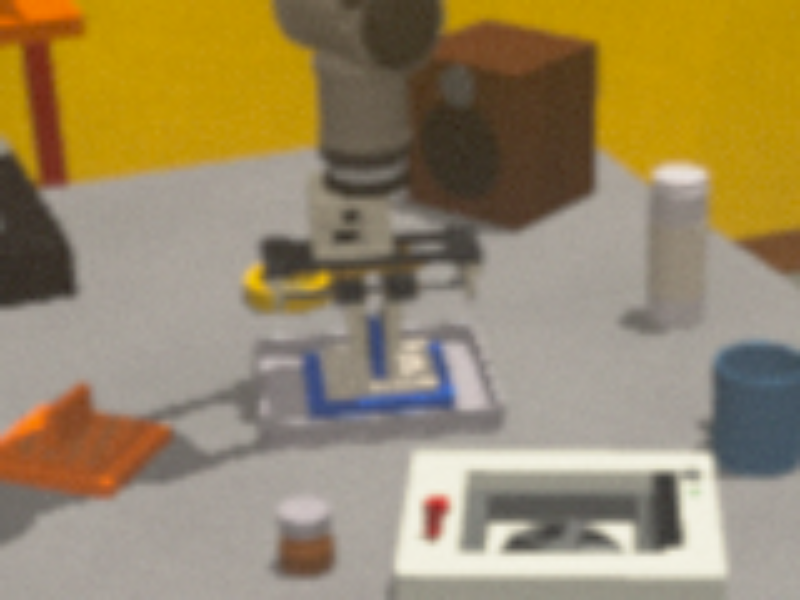

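Still about 4 mm above the floor (Fz ≈ −2 N, just the panel's weight). I'll lower it in small steps.

```bash
python3 -m inch '0 0 -1 0 0;0 0 -1 0 0;0 0 -1 0 0;0 0 0 0 0;0 0 0 0 0'; python3 -m inch '0 0 -0.6 0 0;0 0 -0.5 0 0;0 0 0 0 0;0 0 0 0 0'
```

```text
time: 11.72
tool_pos: [0.5581, 0.2347, 0.2121]
tool_rot: [-0.756, 1.571, -2.585]
contact_force: [-0.0, -0.1, -0.9]
opening: 0.0116
time: 12.05
tool_pos: [0.5581, 0.2347, 0.2111]
tool_rot: [1.077, 1.571, -0.752]
contact_force: [-0.6, 0.9, -1.6]
opening: 0.0119
```

```bash
python3 -m inch '0 0 -0.6 0 0;0 0 -0.5 0 0;0 0 0 0 0;0 0 0 0 0'; python3 -m inch '0 0 -0.5 0 0;0 0 -0.5 0 0;0 0 0 0 0;0 0 0 0 0'
```

```text
time: 12.38
tool_pos: [0.5581, 0.2347, 0.2111]
tool_rot: [1.901, 1.57, 0.073]
contact_force: [-2.8, -0.6, 6.2]
opening: 0.0118
time: 12.72
tool_pos: [0.558, 0.2347, 0.211]
tool_rot: [1.892, 1.57, 0.064]
contact_force: [-5.4, -2.0, 13.8]
opening: 0.0118
```

```bash
python3 -m inch '0 0 0.8 0 0;0 0 0 0 0.3;0 0 0 0 0.4;0 0 0 0 0.4;0 0 0 0 0.4;0 0 0 0 0.4;0 0 0 0 0.4'
python3 -m inch '0 0 8 0 0.4;0 0 15 0 0.4;0 0 30 0 0.4;0 0 30 0 0.4;0 0 30 0 0.4;0 0 30 0 0.4;0 0 0 0 0.4;0 0 0 0 0.4'
python3 - <<'E'
from h import *
s=readout.observe();print(s["tool_pos"],s["contact_force"],s["opening"])
for k in ["side","scene","wrist"]:
    c=cams.read_camera(k);g=c["color"][:,:,::-1]
    cv2.imwrite(f"pics/n_{k}.png",g)
    if k=="side":cv2.imwrite(f"pics/n2.png",cv2.resize(g[140:260,240:400],None,fx=5,fy=5))
E
```

```text
time: 13.3
tool_pos: [0.5582, 0.2347, 0.2097]
tool_rot: [-0.351, 1.571, -2.18]
contact_force: [0.5, -0.3, -0.5]
opening: 0.0363
time: 13.97
tool_pos: [0.5583, 0.2348, 0.3555]
tool_rot: [2.093, 1.566, 0.264]
contact_force: [-0.7, -0.3, -0.5]
opening: 0.0368
[0.55825995 0.23478923 0.35545948] [-0.74646446 -0.28092872 -0.48985242] 0.03680753795512693
```

View pics/n2.png

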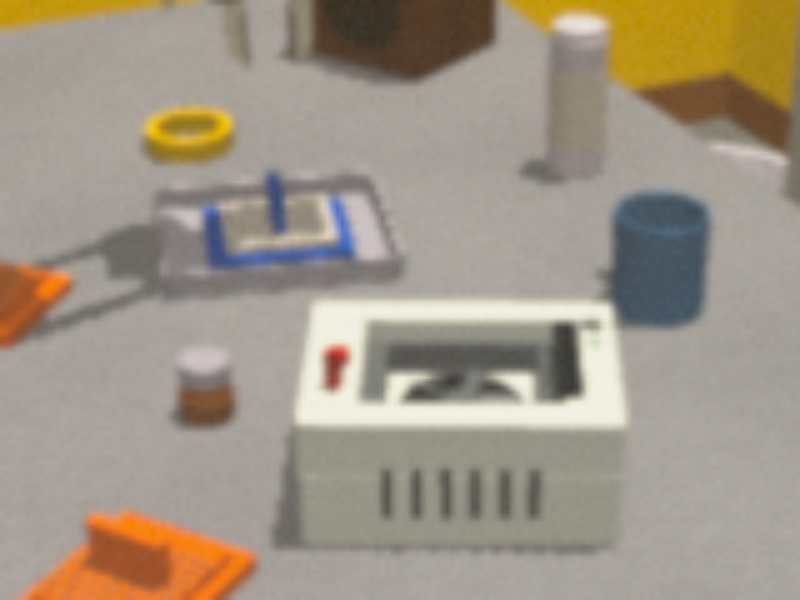

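View pics/n_scene.png

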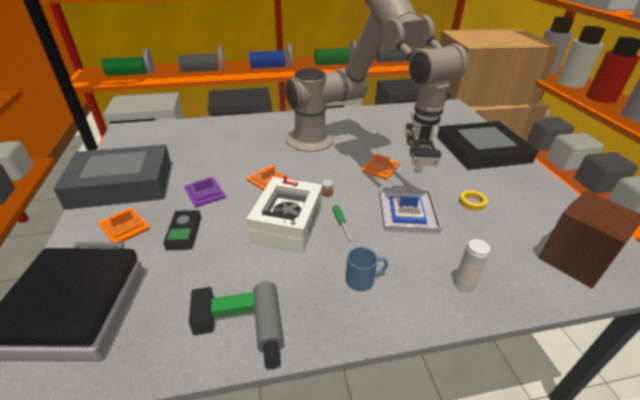

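View pics/n_wrist.png

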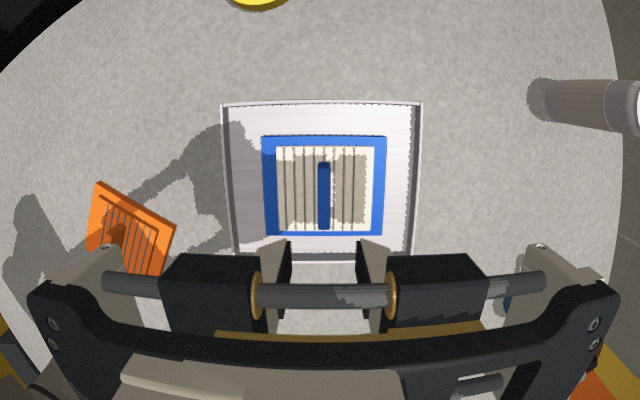

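Run:
```python
from h import *
c=cams.read_camera("wrist");s=dict(tool_pos=np.array([.5555,-.1749,.3782]),tool_rot=np.array([-1.646,1.569,2.623]))
g=cv2.imread("pics/g.png");h=cv2.cvtColor(g,cv2.COLOR_BGR2HSV)
cv2.imwrite("pics/g2.png",cv2.resize(g[185:265,180:260],None,fx=7,fy=7,interpolation=cv2.INTER_CUBIC))
for r in range(212,235,4):
    x=np.where(((h[r,190:245,0]<8)|(h[r,190:245,0]>172))&(h[r,190:245,1]>150))[0]+190
    if len(x): p=wplane(c,s,(x.min()+x.max())/2,r,.106);q=wplane(c,s,218,206,.106);d=p-q;print(r,x.min(),x.max(),np.arctan2(d[1],d[0])+.443)
```

```text
212 212 226 -1.5117940496920008
216 214 226 -1.4792485584262294
220 215 227 -1.4662439202476227
224 215 227 -1.516331283422792
228 216 227 -1.5255979484478948
232 216 228 -1.5324777824826592
```

View pics/g2.png

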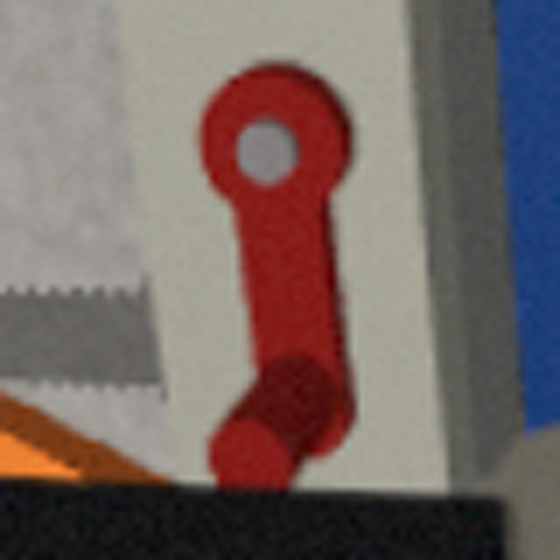

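The tab stands at about −1.5 rad, clear of the opening. The panel lies flat in the tray, and the gripper is clear of everything.

```bash
python3 -c "
from cell import workorder;print(workorder.hand_in())"
```

```text
the job is handed in; nothing more can be done
None
```

The job is handed in after about 14 of the 58 s. I swung the red tab aside, drew the blue panel about 9 mm toward it, and lifted it out by its grip. I then lowered it onto the tray floor and opened the gripper only once it had touched down.

- **Tab:** it measured about −1.5 rad in the wrist picture taken just before the grasp. Nothing touched it afterwards, and it still looked fully aside in the last side view.
- **Panel:** it lies flat, grip up, within a few millimetres of the tray's centre. The tray's position in the wrist view differed from my first estimate by about 2 mm, so I corrected for that before lowering.
- **Forces:** the highest reading was about 14 N, when I pressed the panel slightly onto the floor. There was also a brief 13 N while pushing the tab, when the finger began to jam on the nub, so I backed off and pushed from the other side.
- **Surroundings:** by eye, the tools and look-alikes were where they started in the last pictures. The gripper was about 14 cm above its release height, touching nothing.

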